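Load the transfer rod through the three guides of the pumping station

TASK

Take the steel transfer rod out of its rest and thread it nose first through all three guides of the pumping station, so that it lifts the shutter behind the last guide. The last stretch has to be pushed from its tail, over the sprung catch, pressing back the sprung seal plate, until the catch drops behind its collar and holds it against the first guide, without forcing the rod against the guides or dropping it, and leave the other things on the bench where they are.

Things in the scene. Friction and masses are not known exactly. Their poses are not given: they have to be found in the camera images.
- rod: The transfer rod: plain steel shaft 14 mm thick, 330 g (+-20 %), with a wider dark collar near its tail. Origin on its axis at the balance point, same as rod_grip. Its -y axis points along the shaft to the nose, +y to the tail. Collar 30 mm across, 8 mm thick, its front edge bevelled 3 mm; behind it a tail stub 16 mm across, 20 mm long. At the start it lies loose and level in the rest.
- rod_grip (a point): The rod's balance point, on its axis: the place to grasp it. The nose end lies 135 mm from it along the rod's -y, the collar's front face 80 mm along +y, the tail end 108 mm along +y. Axis 50 mm above the bench at the start.
- rod_nose (a point): Centre of the rod's nose end face, on the axis. The last 10 mm of the shaft taper from 14 to 10 mm across.
- rod_collar (a point): Centre of the front face of the rod's collar (the face towards the nose), on the axis.
- rod_tail (a point): Centre of the rod's rear end face (the tail stub), on the axis, 28 mm behind the collar's front face: where a fingertip can push it.
- rest: Low black rest (fixed), origin under its centre on the bench. Base 56 x 170 mm, 10 mm high; two grey posts with open-topped notches, centred 60 mm to -y and +y of the origin, each 36 mm wide, 14 mm thick along the rod, 56 mm high. The rod lies along its y axis with the balance point midway between the posts, and lifts straight up out.
- station: The pumping station (fixed): blue base 84 mm wide, 18 mm high, with three aluminium guides in a row, all 56 mm wide, tops 98 mm above the bench, one straight level bore 15.5 mm in diameter (1 mm chamfers) through all, axis 70 mm up. Origin on the bench below the mouth of guide one. Insertion is along its -y axis; the rod's drag is 3 to 20 N. The base sticks out 12 mm in front of guide one.
- guide1 (a point): Centre of the entry mouth of guide one (20 mm thick); axes as the station's, the flat face looks along +y. A hand holding the rod at its balance point comes up to the catch bracket here (20 mm out from the face) after the nose has passed guide two; the rest must be pushed at the tail. Through two guides the rod carries itself (tail sags 2 to 4 mm). Seated, the nose is 214 mm past this face.
- catch (a joint): Lift in m of the sprung steel catch above guide one's mouth: 0 = down, up to 0.010. Its bracket spans 22 mm, 98 to 103 mm above the bench, 20 mm out from the face; knob top 109 mm. The tooth, sloped outside, upright inside, hangs to 80 mm, 9 to 20 mm out. The collar lifts it about 4 mm on the way in (a felt hump, 2 to 6 N, not yet home); pressed against the face, the collar lets it drop behind.
- seal (a joint): Travel in m of the sprung square seal plate (30 x 30 mm, 3 mm thick, hole 19 mm) on guide one's face: 0 = standing 5 mm out from the face, 0.005 = pressed flush with it. The collar must press it in by about 4 mm (5 N, on top of drag and catch: 10 to 22 N at the tail in all) before the catch can drop; let go, the plate then pushes the collar back against the catch, 1 mm off the face.
- guide2 (a point): Centre of the entry mouth of guide two (15 mm thick), 70 mm beyond guide one along the bore.
- guide3 (a point): Centre of the entry mouth of guide three (15 mm thick), 140 mm beyond guide one. Just behind it (156 mm from guide one) hangs the shutter; a white round chamber 72 mm across, 145 mm high stands centred 282 mm beyond guide one.
- shutter (a joint): Angle of the small steel flap (26 x 25 mm, hinged at its top edge 15 mm above the bore axis) behind guide three: 0 = hanging shut over the bore; the rod's nose swings it up to about 1.1 rad with under 2 N, and it then rests on the shaft.
- jar: Bystander, to be left where it is: amber glass jar with a black lid, 48 mm across, 70 mm high; origin at the centre of its underside (on the bench).
- grid_block: Bystander, to be left where it is: dark wooden specimen block with small holes, 70 x 45 x 22 mm; origin at the centre of its underside (on the bench).
- lens_cap: Bystander, to be left where it is: black plastic disc, 44 mm across, 16 mm high; origin at the centre of its underside (on the bench).
- screwdriver: Bystander, to be left where it is: screwdriver lying on the bench; origin at the centre of its underside.
- wrench: Bystander, to be left where it is: wrench lying on the bench; origin at the centre of its underside.
- parts_tray: Bystander, to be left where it is: open aluminium tray, 100 x 140 x 30 mm; origin at the centre of its underside (on the bench).
- beaker: Bystander, to be left where it is: white ceramic cup, 56 mm across, 75 mm high; origin at the centre of its underside (on the bench).
Mind the look-alikes: they are no part of the job. What is shaped like the rod but blue is not meant.

How it is judged (in metres and radians):
On the way, in this order (a step that is already met when the one before it is completed fails the run):
1. the rod's nose has entered the first guide (y of rod_nose in the frame of guide1 below -0.012 m and x of rod_nose in the frame of guide1 between -0.005 and 0.005 m and z of rod_nose in the frame of guide1 between -0.005 and 0.005 m and angle between the y axis of rod_grip and the y axis of guide1, either way round below 0.12 rad), for 0.1 s.
2. the nose has come through the second guide (y of rod_nose in the frame of guide1 below -0.088 m and x of rod_nose in the frame of guide1 between -0.005 and 0.005 m and z of rod_nose in the frame of guide1 between -0.005 and 0.005 m and angle between the y axis of rod_grip and the y axis of guide1, either way round below 0.12 rad), for 0.1 s.
3. the nose has come through the third guide and lifted the shutter (y of rod_nose in the frame of guide1 below -0.165 m and x of rod_nose in the frame of guide1 between -0.005 and 0.005 m and z of rod_nose in the frame of guide1 between -0.005 and 0.005 m and angle between the y axis of rod_grip and the y axis of guide1, either way round below 0.12 rad and value of joint shutter above 0.5 rad), for 0.1 s.
At the end, for the whole second after the job is handed in: The rod lies at rest through all three guides (axis within 5 mm of the bore's at nose and collar), its collar within 2 mm of the first guide's face and the catch down (under 2 mm) behind it, the shutter resting open (over 0.5 rad) on the shaft (y of rod_collar in the frame of guide1 below 0.002 m and value of joint catch below 0.002 m and y of rod_nose in the frame of guide1 below -0.208 m and x of rod_nose in the frame of guide1 between -0.005 and 0.005 m and z of rod_nose in the frame of guide1 between -0.005 and 0.005 m and angle between the y axis of rod_grip and the y axis of guide1, either way round below 0.12 rad and value of joint shutter above 0.5 rad and x of rod_collar in the frame of guide1 between -0.005 and 0.005 m and z of rod_collar in the frame of guide1 between -0.005 and 0.005 m and linear speed of rod below 0.02 m/s); the robot touches nothing.
It fails at once if the rod is dropped onto the bench (its balance point falls below 35 mm) (height (world z) of rod_grip below 0.035 m).
It fails at once if the rod is forced against the guides (over 45 N) (contact force between rod and station above 45 N).
It fails at once if a bystander is moved by more than 30 mm (distance of any of jar, grid_block, lens_cap, screwdriver, wrench, parts_tray, beaker from where it was at the start of the episode above 0.03 m).
It also fails if it takes over 69 s, if anything falls off the work surface, if the arm or the gripper's body presses on something with over 40 N, if the wrist force passes 120 N, or if a joint passes its speed limit or range.

ROBOT

A 7-joint arm with a two-finger parallel gripper is mounted at the origin on the work surface. World frame = base frame: x ahead of the robot, y to its left, z up, the work surface at z = 0. Lengths are in mm, angles in rad, forces in N, time in s.
With the tool pointing down it reaches from about 400 to 875 mm from the base axis. Payload 4.4 kg.
Tool frame: the origin (TCP) lies at the very end of the fingers, on their centre line; the grasp point (between the pads) lies 19 mm behind it; z points along the fingers, y is the line along which they close (so a half turn about z gives the same grasp; the last joint's range is limited). The gripper opens to 85 mm and grips with 20 to 120 N. Pads are 22 mm wide; open, the fingers measure 114 mm over their backs; the gripper's body (76 mm by 85 mm) begins 54 mm behind the grasp point. The pads swing forward as they close: fully open they stand 13 mm farther back than shut.
Start: joints at [-1.402, 0.628, 0.038, 1.517, -0.027, 0.996, -0.02], TCP at [151.196, 632.185, 231.313] pointing down, gripper open.
Joint ranges: [-3.06, 3.06], [-0.37, 2.12], [-1.25, 1.32], [0.18, 2.47], [-1.1, 4.24], [0.23, 1.98], [-2.94, 2.94]. Speed limits (rad/s): [2.57, 2.57, 3.14, 3.14, 3.14, 3.14, 3.14].

INTERFACE

Orientations are given as [roll, pitch, yaw] about the fixed x, y, z axes, in that order (R = Rz(yaw) Ry(pitch) Rx(roll)).
In Python, from cell import ctrl gives the robot as it stands.
- The arm moves only by the tool jog_arm, never from a script. Its argument "plan" is a list of rows, each an object of numbers: "tx", "ty", "tz": the shift along the tool's x, y, z as a fraction of full scale; "wx", "wy", "wz": the turn, a rotation vector about the tool's x, y, z as a fraction of full scale; "claw": the closure, from 0 (fully open) to 1 (shut). In form: [{"tx": .., "ty": .., "tz": .., "wx": .., "wy": .., "wz": .., "claw": ..}, ...]. A call has 1 to 12 rows; each row is the pose to reach, as a shift and turn from the pose commanded when the call began, along the tool's axes at that moment; what a row does not reach only later rows make up. Full scale, the value 1, is 300 mm for a shift and 90 degrees for a turn. A row lasts 1/10 s, in which the tool goes at most 50 mm and 8.59 degrees, less where a joint would pass 70% of its speed; a pose out of reach is approached as far as the arm can. A call with a number of a shift or a turn outside -1 to 1 is refused whole. A call with a gripper value outside its range is refused whole. The fingers move at their own pace and stop on an object; the grip force is fixed at half the most. Time passes only in rows, so rows that repeat a pose let the fingers close. It gives the time, the measured TCP pose, the force, the opening and the grip force at its end, in the units of the state.
- ctrl.read_state(): the state, without advancing time (a new reading comes with each control period).
- ctrl.get_image(name): name is "scene" or "side" or "wrist"; returns a dict with "img" (400x640x3 uint8, red, green, blue), "depth" (400x640 float32, mm along the optical axis (not along the pixel's ray), 0 where there is no reading), "fx", "fy", "cx", "cy" (pixels), "position" and "orientation" of the camera in the world; the wrist camera has in their place "hand_eye" (4x4, takes a point from camera to tool coordinates, whose origin is the TCP and whose axes are the flange's). Camera axes: x right, y down, z forward; pixel columns grow to the right and rows downward; lengths in mm; the calibration is good to about 2 mm. A picture is of the moment at which its call begins: read the wrist's pose just before it.
- ctrl.finish_job(): hands the job in; it is judged then, once.
Trained networks look in a picture, given as the dict that the camera call returned (one of the last four; its "shot" number tells which), for a name from the list of things; names that differ only in an ending like _2 or _b are one class to them, and where a whole thing is asked for, a point or a joint stands for the part that bears it (a point fixed in the world has none). Each returns a list of dicts, best first, with "score" (0 to 1); they miss things now and then, are a little off and sometimes report something else, mostly with a low value. They report only what shows in the picture. A call takes as long as a camera call. They do not tell look-alikes from the thing itself.
- ctrl.trace(picture, thing): "pixels" (400x640 bool, what is visible of it) and "extent" ([centre column, centre row, width, height] in pixels, round what is visible of it).
The state is a dict: "clock": time; "qpos": joint angles; "qd": joint speeds; "tau": joint torques, N m; "eef_pos": TCP position; "tool_rot": TCP orientation; "force": force on the tool from outside, world axes, zero at the start; "torque": the same for the moment, N m; "width": finger opening in mm; "gripper_force": force on a finger pad.
Only numpy, scipy, OpenCV 4.12 (cv2) and the standard library are available. Lean on these libraries where they do the work, as an engineer would, in place of code of your own. Each camera call takes 0.05 s, during which the arm holds its last target. There are 200 camera calls.

## Working session

There is one attempt and no reset: what is moved stays moved. The work goes in short steps, Python scripts to look and compute and a tool call to move; the robot and the scene stay as the last step left them, time stands still between calls to the robot, and variables do not carry over. Pictures are saved under pics/ and viewed, at most 10 in all, crops included, and the job is handed in when it is done.

Besides the shell and the picture viewer there is one more tool, called after "Request:" as name(argument=value, ...) on one line, values as JSON. jog_arm: Moves the arm, as the interface text tells. Shift numbers are shares of 300 mm and turn numbers shares of 90 degrees, none past 1 either way. Its arguments: {"type":"object","properties":{"plan":{"type":"array"}},"required":["plan"]}

```bash
mkdir -p pics; ls
cat > h.py <<'E'
import numpy as np, cv2
from scipy.spatial.transform import Rotation as R
from cell import ctrl
def pose():
    s=ctrl.read_state(); return np.array(s["eef_pos"]),R.from_euler('xyz',s["tool_rot"]).as_matrix()
def snap(name):
    T=pose(); p=ctrl.get_image(name)
    if name=="wrist":
        H=np.array(p["hand_eye"]); p["Rw"]=T[1]@H[:3,:3]; p["tw"]=T[0]+T[1]@H[:3,3]
    else:
        o=np.array(p["orientation"]); p["Rw"]=o if o.shape==(3,3) else R.from_euler('xyz',o).as_matrix(); p["tw"]=np.array(p["position"])
    return p
def save(p,fn,crop=None,sc=1):
    im=p["img"][:,:,::-1]
    if crop: x0,y0,x1,y1=crop; im=im[y0:y1,x0:x1]
    cv2.imwrite("pics/"+fn,cv2.resize(im,None,fx=sc,fy=sc))
def cloud(p,m=None):
    d=p["depth"]; v,u=np.nonzero((d>0)&(m if m is not None else True)); z=d[v,u]
    c=np.stack([(u-p["cx"])*z/p["fx"],(v-p["cy"])*z/p["fy"],z],1)
    return c@p["Rw"].T+p["tw"],u,v
def proj(p,X):
    c=(np.atleast_2d(X)-p["tw"])@p["Rw"]; return np.stack([c[:,0]/c[:,2]*p["fx"]+p["cx"],c[:,1]/c[:,2]*p["fy"]+p["cy"]],1)
def jog(target,Rt=None):
    t,M=pose(); d=M.T@(np.array(target)-t)/300
    w=R.from_matrix(M.T@Rt).as_rotvec()/(np.pi/2) if Rt is not None else np.zeros(3)
    return d.round(4),w.round(4)
E
python3 - <<'E'
from h import *
s=ctrl.read_state();print(s)
for n in ["scene","side"]:
    p=snap(n); save(p,n+"0.png"); print(n,p["position"],p["orientation"],p["fx"])
    for t in ["rod","rest","station","jar","parts_tray","beaker"]:
        for r in ctrl.trace(p,t)[:3]:
            X,u,v=cloud(p,r["pixels"]); print(t,round(r["score"],2),np.round(r["extent"]),np.median(X,0).round(),X.min(0).round(),X.max(0).round())
E
```

```text
pics
{'clock': 0.0, 'qpos': array([-1.40179562,  0.62935804,  0.03845142,  1.51837666, -0.02700431,
        0.99629543, -0.02003286]), 'qd': array([ 0.00138447, -0.00029372, -0.00092328,  0.00079396,  0.00095606,
        0.00071774,  0.00089236]), 'tau': array([-2.33393957e-04, -5.63404548e+01,  1.22647025e+00, -1.93444133e+01,
        1.10501511e-02,  1.04936783e-02,  6.30084699e-06]), 'eef_pos': array([151.05164151, 631.55708092, 230.37877178]), 'tool_rot': array([-3.13967367e+00,  2.81917350e-05,  2.90674891e+00]), 'force': array([ 0.33843587, -0.40067507,  0.69143816]), 'torque': array([-0.02857547, -0.00599472,  0.02005433]), 'gripper_force': 0.0, 'width': 85.71947850092069}
scene [1185.13447285  189.26314542  678.91580575] [-2.24681403  0.00929231  1.77144876] 410.1942122093854
rod 0.74 [328. 205.  99.  23.] [454.  78.  53.] [372. -75.  -3.] [468. 189.  64.]
rod 0.73 [433. 161.  74.  21.] [175. 323.  13.] [ 82. 210.  -3.] [238. 425.  29.]
rod 0.44 [187. 233. 151. 102.] [ 622. -210.   36.] [ 440. -504.   -3.] [680. -51. 146.]
rest 0.64 [336. 212.  67.  37.] [463.  83.   9.] [407
[... 1026 characters left out ...]
.  18.  48.] [446. 108.  56.] [ 435. -117.   -1.] [474. 195.  69.]
station 0.92 [289. 167.  55.  78.] [ 598. -184.   55.] [ 536. -569.   -5.] [681. -45. 148.]
station 0.3 [323. 227.  26.  43.] [436.  84.  12.] [418.  -1.  -1.] [474. 172.  60.]
jar 0.84 [339. 177.  17.  22.] [ 428. -175.   44.] [ 407. -212.    3.] [ 453. -157.   75.]
parts_tray 0.71 [299. 303.  42.  52.] [475. 387.   6.] [417. 317.  -2.] [526. 469.  36.]
parts_tray 0.49 [325. 219.  20.  46.] [447. 110.  57.] [437. -41.   8.] [466. 195.  69.]
beaker 0.79 [356. 170.  14.  26.] [ 369. -223.   56.] [ 346. -272.    0.] [ 398. -207.   82.]
beaker 0.55 [339. 176.  16.  24.] [ 430. -176.   42.] [ 407. -288.   -3.] [ 464. -157.   75.]
```

View pics/scene0.png

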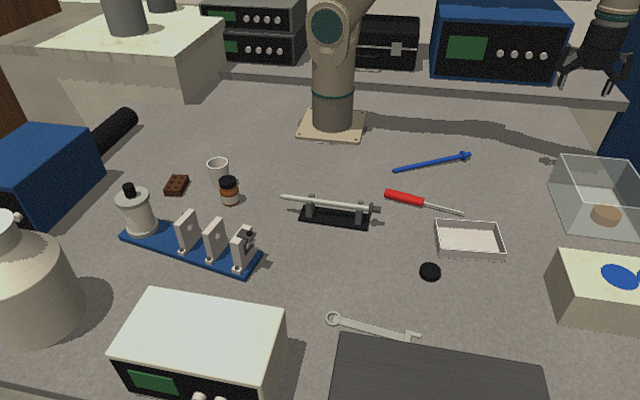

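Run:
```python
from h import *
p=snap("scene"); save(p,"sceneb.png",(110,150,390,290),2.8)
# rod axis: points z 44..60 near rest
X,u,v=cloud(p); 
m=(abs(X[:,0]-450)<45)&(X[:,1]>-70)&(X[:,1]<210)&(X[:,2]>48)&(X[:,2]<75)
Y=X[m]; print(m.sum(),Y.min(0),Y.max(0))
for y in range(-60,200,15):
    q=Y[abs(Y[:,1]-y)<7.5]; 
    if len(q): print(y,len(q),np.median(q,0).round(1),q[:,2].max().round(1))
m=(X[:,0]>500)&(X[:,0]<700)&(X[:,1]>-300)&(X[:,1]<-30)&(X[:,2]>90)&(X[:,2]<115)
Y=X[m]; 
for y in range(-300,-30,8):
    q=Y[abs(Y[:,1]-y)<4]; 
    if len(q): print(y,len(q),np.median(q,0).round(1),q[:,0].min().round(1),q[:,0].max().round(1))
```

```text
618 [430.92668854 -53.7664125   48.06671612] [471.36612422 189.4178798   64.74663176]
-60 1 [448.5 -53.8  49.9] 49.9
-45 28 [449.8 -43.7  53. ] 55.9
-30 32 [451.4 -29.9  53.5] 57.5
-15 29 [451.3 -14.6  53.5] 57.6
0 31 [ 4.521e+02 -2.000e-01  5.420e+01] 58.1
15 54 [451.7  16.9  54.3] 56.9
30 51 [453.1  27.2  53.7] 57.3
45 31 [452.7  44.9  53.3] 56.7
60 30 [453.5  60.2  53.5] 56.1
75 33 [454.9  75.   53.9] 57.0
90 31 [454.8  89.9  54.1] 57.2
105 30 [455.2 104.7  54.1] 57.3
120 32 [454.1 119.9  53.8] 56.9
135 60 [455.8 136.5  53.8] 57.7
150 50 [456.5 147.1  53.7] 57.1
165 52 [459.6 165.6  56. ] 64.7
180 38 [457.9 179.8  54.9] 59.1
195 5 [460.1 188.2  55. ] 56.4
-228 17 [ 629.  -225.4   96.1] 613.2 637.3
-220 65 [ 612.2 -219.5   96.7] 580.2 639.8
-212 84 [ 611.5 -212.3   96.5] 584.2 639.1
-204 19 [ 593.5 -206.3   94.3] 582.2 605.9
-164 1 [ 647.9 -160.6   91.1] 647.9 647.9
-156 43 [ 638.3 -155.1   96.5] 603.1 651.5
-148 87 [ 628.8 -147.8   96.6] 597.2 651.7
-140 63 [ 613.2 -141.1   96.3] 595.5 643.5
-132 1 [ 599.4 -135.9   95.9] 599.4 599.4
-100 1 [659.6 -97.5  95. ] 659.6 659.6
-92 45 [652.1 -91.1  96.6] 619.2 663.3
-84 80 [644.7 -83.6  97.4] 605.0 665.2
-76 84 [644.9 -76.4  97.7] 609.1 664.3
-68 48 [639.1 -68.8 101.4] 608.8 649.4
-60 41 [643.5 -60.2 103.1] 627.7 651.9
-52 27 [638.6 -54.2 101.5] 628.4 650.9
```

View pics/sceneb.png

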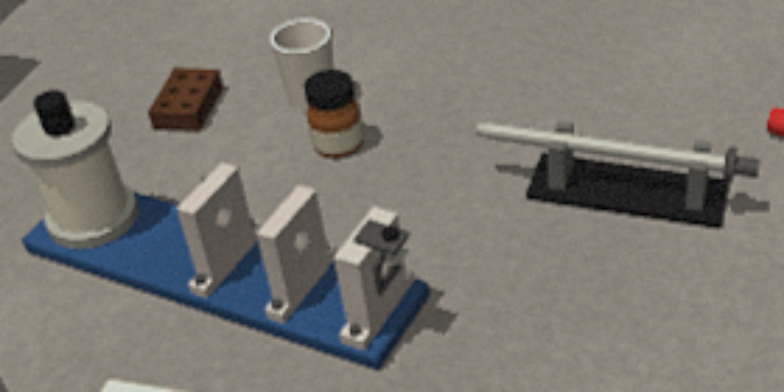

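The steel rod lies in the rest (scene px 330,205, collar at 373,208). The look-alike is the blue rod (433,161), and the red screwdriver (405,198) is a bystander. I choose the steel one. The station's guides are at (187,232), (214,240) and (244,248).

Run:
```python
from h import *
Rt=R.from_euler('xyz',[np.pi,0,np.radians(92)]).as_matrix()
print(jog([454,80,230],Rt), jog([350,350,230]))
p=snap("wrist"); print(p["hand_eye"],p["fx"])
```

```text
(array([-1.41  , -1.5553,  0.0042]), array([ 0.000e+00, -1.000e-04,  8.283e-01])) (array([-0.8634, -0.7606,  0.0044]), array([0., 0., 0.]))
[[-8.35562807e-04 -9.46437537e-01 -3.22885880e-01  8.36365639e+01]
 [ 9.99998703e-01 -1.23546712e-03  1.03358728e-03 -9.31204494e-02]
 [-1.37714069e-03 -3.22884597e-01  9.46437341e-01 -1.41957549e+02]
 [ 0.00000000e+00  0.00000000e+00  0.00000000e+00  1.00000000e+00]] 296.6618213556336
```

Request:
jog_arm(plan=[{"tx":-0.86,"ty":-0.76,"wz":0.4},{"tx":-0.86,"ty":-0.76,"wz":0.4},{"tx":-0.86,"ty":-0.76,"wz":0.4},{"tx":-0.86,"ty":-0.76,"wz":0.4},{"tx":-0.86,"ty":-0.76,"wz":0.4},{"tx":-0.86,"ty":-0.76,"wz":0.4},{"tx":-0.86,"ty":-0.76,"wz":0.4},{"tx":-0.86,"ty":-0.76,"wz":0.4}])

```text
invalid input at $.plan[0]: expected keys tx, ty, tz, wx, wy, wz, claw
```

Run:
```python
from h import *
Rt=R.from_euler('xyz',[np.pi,0,np.radians(92)]).as_matrix()
print(pose()[0],jog([454,80,230],Rt))
```

```text
[151.16637722 632.20714644 231.32425717] (array([-1.41  , -1.5553,  0.0042]), array([-0.000e+00, -1.000e-04,  8.283e-01]))
```

Request:
jog_arm(plan=[{"tx":-0.86,"ty":-0.76,"tz":0,"wx":0,"wy":0,"wz":0.4,"claw":0},{"tx":-0.86,"ty":-0.76,"tz":0,"wx":0,"wy":0,"wz":0.4,"claw":0},{"tx":-0.86,"ty":-0.76,"tz":0,"wx":0,"wy":0,"wz":0.4,"claw":0},{"tx":-0.86,"ty":-0.76,"tz":0,"wx":0,"wy":0,"wz":0.4,"claw":0},{"tx":-0.86,"ty":-0.76,"tz":0,"wx":0,"wy":0,"wz":0.4,"claw":0},{"tx":-0.86,"ty":-0.76,"tz":0,"wx":0,"wy":0,"wz":0.4,"claw":0},{"tx":-0.86,"ty":-0.76,"tz":0,"wx":0,"wy":0,"wz":0.4,"claw":0},{"tx":-0.86,"ty":-0.76,"tz":0,"wx":0,"wy":0,"wz":0.4,"claw":0}])

```text
clock: 1.6
eef_pos: [353.4, 344.1, 231.9]
tool_rot: [3.141, 0.004, 2.268]
force: [0.3, 0.5, -0.3]
width: 85.5
gripper_force: 0.0
```

Run:
```python
from h import *
Rt=R.from_euler('xyz',[np.pi,0,np.radians(92)]).as_matrix()
print(pose()[0],jog([454,80,230],Rt))
```

```text
[353.42342285 344.11976848 231.87346931] (array([-0.8903, -0.3079,  0.0094]), array([0.0008, 0.0022, 0.4213]))
```

Request:
jog_arm(plan=[{"tx":-0.89,"ty":-0.308,"tz":0,"wx":0,"wy":0.002,"wz":0.421,"claw":0},{"tx":-0.89,"ty":-0.308,"tz":0,"wx":0,"wy":0.002,"wz":0.421,"claw":0},{"tx":-0.89,"ty":-0.308,"tz":0,"wx":0,"wy":0.002,"wz":0.421,"claw":0},{"tx":-0.89,"ty":-0.308,"tz":0,"wx":0,"wy":0.002,"wz":0.421,"claw":0},{"tx":-0.89,"ty":-0.308,"tz":0,"wx":0,"wy":0.002,"wz":0.421,"claw":0},{"tx":-0.89,"ty":-0.308,"tz":0,"wx":0,"wy":0.002,"wz":0.421,"claw":0},{"tx":-0.89,"ty":-0.308,"tz":0,"wx":0,"wy":0.002,"wz":0.421,"claw":0},{"tx":-0.89,"ty":-0.308,"tz":0,"wx":0,"wy":0.002,"wz":0.421,"claw":0},{"tx":-0.89,"ty":-0.308,"tz":0,"wx":0,"wy":0.002,"wz":0.421,"claw":0}])

```text
clock: 2.5
eef_pos: [452.0, 89.0, 231.2]
tool_rot: [-3.14, -0.004, 1.619]
force: [0.1, 0.0, -0.2]
width: 85.4
gripper_force: 0.0
```

Run:
```python
from h import *
p=snap("wrist"); save(p,"w1.png"); print(pose()[0])
X,u,v=cloud(p); 
Y=X[(abs(X[:,0]-453)<30)&(X[:,1]>-80)&(X[:,1]<210)&(X[:,2]>51.5)&(X[:,2]<75)]
C=[]
for y in range(-65,200,8):
    q=Y[abs(Y[:,1]-y)<4]
    if len(q)>5: print(y,len(q),np.median(q,0).round(1),(q[:,0].min().round(1),q[:,0].max().round(1)),np.percentile(q[:,2],95).round(1)); C.append([y,np.median(q[:,0])])
C=np.array(C);m=(C[:,0]>-40)&(C[:,0]<145);print(np.polyfit(C[m,0],C[m,1],1))
```

```text
[451.98481428  89.13017237 231.21502776]
-49 25 [445.2 -47.4  53.6] (np.float64(440.1), np.float64(449.0)) 54.9
-41 46 [445.1 -40.6  54.6] (np.float64(439.9), np.float64(451.2)) 56.0
-33 55 [444.9 -33.2  54.9] (np.float64(439.6), np.float64(451.0)) 56.5
-25 62 [445.7 -25.3  55. ] (np.float64(439.4), np.float64(451.9)) 56.4
-17 59 [445.5 -17.2  54.8] (np.float64(439.2), np.float64(451.6)) 56.5
-9 62 [446.3  -8.7  55. ] (np.float64(440.0), np.float64(452.4)) 56.7
-1 61 [445.9  -1.3  54.9] (np.float64(439.7), np.float64(452.1)) 56.8
7 65 [446.9   7.   54.9] (np.float64(440.6), np.float64(452.9)) 56.4
15 100 [446.6  16.5  55. ] (np.float64(429.8), np.float64(464.2)) 56.3
23 167 [447.3  23.   55. ] (np.float64(429.6), np.float64(464.9)) 56.1
31 121 [446.   29.8  54.9] (np.float64(429.4), np.float64(464.7)) 56.4
39 67 [447.8  39.1  55.2] (np.float64(440.9), np.float64(453.8)) 57.0
47 70 [447.5  47.1  55.2] (np.float64(441.6), np.float64(454.3)) 56.9
55 77 [447.3  55.   54.8] (np.float64(441.3), np.float64(454.2)) 56.2
63 73 [448.   63.   54.9] (np.float64(441.2), np.float64(454.7)) 56.8
71
[... 468 characters left out ...]
p.float64(455.4)) 56.4
127 95 [449.6 126.9  55. ] (np.float64(443.1), np.float64(456.1)) 56.5
135 149 [450.1 136.5  55. ] (np.float64(432.1), np.float64(468.1)) 56.3
143 232 [449.9 143.   55.2] (np.float64(432.1), np.float64(467.9)) 56.6
151 153 [450.3 149.6  55.1] (np.float64(432.6), np.float64(468.2)) 57.0
159 101 [450.9 159.1  55.2] (np.float64(443.9), np.float64(457.3)) 56.4
167 206 [451.1 167.6  61.4] (np.float64(437.2), np.float64(465.1)) 64.0
175 141 [451.1 174.7  56.6] (np.float64(437.1), np.float64(462.5)) 63.6
183 126 [451.3 183.   56. ] (np.float64(443.7), np.float64(458.8)) 57.6
191 83 [451.4 189.6  56.2] (np.float64(444.4), np.float64(458.7)) 57.8
[2.72282989e-02 4.46175555e+02]
```

View pics/w1.png

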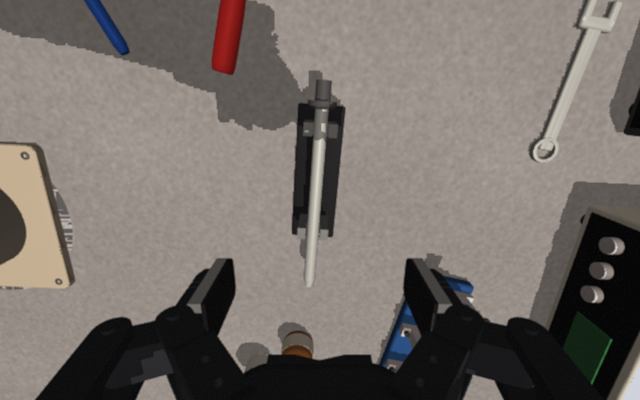

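The wrist view shows the steel rod with its collar at (322,95) and its nose at (309,285). The blue rod is off at the upper left, so the choice is right.

Run:
```python
from h import *
Rt=R.from_euler('xyz',[np.pi,0,1.598]).as_matrix()
print(pose()[0],jog([449,83,110],Rt))
```

```text
[451.98481428  89.13017237 231.21502776] (array([-0.0214, -0.0104,  0.404 ]), array([-0.001 , -0.0023,  0.0139]))
```

Request:
jog_arm(plan=[{"tx":-0.021,"ty":-0.01,"tz":0.404,"wx":-0.001,"wy":-0.002,"wz":0.014,"claw":0},{"tx":-0.021,"ty":-0.01,"tz":0.404,"wx":-0.001,"wy":-0.002,"wz":0.014,"claw":0},{"tx":-0.021,"ty":-0.01,"tz":0.404,"wx":-0.001,"wy":-0.002,"wz":0.014,"claw":0},{"tx":-0.021,"ty":-0.01,"tz":0.404,"wx":-0.001,"wy":-0.002,"wz":0.014,"claw":0},{"tx":-0.021,"ty":-0.01,"tz":0.404,"wx":-0.001,"wy":-0.002,"wz":0.014,"claw":0}])

```text
clock: 3.05
eef_pos: [449.8, 82.3, 110.4]
tool_rot: [3.141, -0.0, 1.597]
force: [0.1, -0.2, -0.2]
width: 85.2
gripper_force: 0.0
```

```bash
cat >> h.py <<'E'
def strip(p,x0,x1,y0,y1,z0,z1):
    X,u,v=cloud(p); m=(X[:,0]>x0)&(X[:,0]<x1)&(X[:,1]>y0)&(X[:,1]<y1)&(X[:,2]>z0)&(X[:,2]<z1); return X[m]
E
python3 - <<'E'
from h import *
p=snap("wrist"); print(pose()[0],ctrl.read_state()["tool_rot"])
Y=strip(p,425,475,-80,230,51.5,75)
for y in list(range(35,140,10))+[158,165,170,180,185,190,195]:
    q=Y[abs(Y[:,1]-y)<3]
    if len(q)>5: print(y,len(q),np.median(q,0).round(1),(q[:,0].min().round(1),q[:,0].max().round(1)),np.percentile(q[:,2],95).round(1))
print(Y[:,1].max())
Rt=R.from_euler('xyz',[np.pi,0,1.598]).as_matrix()
print(jog([449,83,31],Rt))
E
```

```text
[450.43279143  82.22364411 111.06401868] [ 3.13924889e+00 -3.14367826e-04  1.59649180e+00]
35 108 [446.6  35.1  55. ] (np.float64(441.0), np.float64(453.6)) 56.4
45 112 [447.1  45.   55.2] (np.float64(440.9), np.float64(453.4)) 56.7
55 122 [447.7  55.   54.9] (np.float64(440.8), np.float64(454.4)) 56.6
65 125 [447.5  65.   55.1] (np.float64(441.4), np.float64(454.3)) 57.0
75 132 [448.   75.   55.3] (np.float64(442.0), np.float64(454.6)) 56.5
85 137 [448.4  85.1  55.2] (np.float64(441.9), np.float64(455.0)) 56.5
95 144 [448.9  95.   55.3] (np.float64(442.5), np.float64(455.4)) 56.7
105 149 [448.7 105.1  55.2] (np.float64(442.3), np.float64(455.1)) 56.8
115 153 [449.2 115.   55.1] (np.float64(442.9), np.float64(455.5)) 56.5
125 167 [449.6 124.9  55.3] (np.float64(443.4), np.float64(455.8)) 56.8
135 285 [450.  136.2  55.2] (np.float64(432.0), np.float64(467.8)) 56.8
158 202 [450.5 158.1  55.3] (np.float64(444.1), np.float64(457.1)) 57.1
165 364 [450.8 165.7  60.5] (np.float64(436.3), np.float64(465.0)) 64.2
170 426 [450.1 169.5  61.8] (np.float64(436.3), np.float64(465.0)) 64.5
180 266 [451.  180.   56.2] (np.float64(443.1), np.float64(458.7)) 57.9
185 271 [450.9 185.   56.2] (np.float64(443.6), np.float64(458.6)) 58.0
190 218 [450.8 189.4  56.1] (np.float64(443.5), np.float64(458.8)) 57.7
192.0303585971131
(array([ 0.0026, -0.0053,  0.2669]), array([ 0.0015, -0.0002, -0.001 ]))
```

Request:
jog_arm(plan=[{"tx":0.006,"ty":-0.007,"tz":0.14,"wx":0,"wy":0,"wz":0,"claw":0},{"tx":0.006,"ty":-0.007,"tz":0.267,"wx":0,"wy":0,"wz":0,"claw":0},{"tx":0.006,"ty":-0.007,"tz":0.267,"wx":0,"wy":0,"wz":0,"claw":0},{"tx":0.006,"ty":-0.007,"tz":0.267,"wx":0,"wy":0,"wz":0,"claw":0.5},{"tx":0.006,"ty":-0.007,"tz":0.267,"wx":0,"wy":0,"wz":0,"claw":0.75},{"tx":0.006,"ty":-0.007,"tz":0.267,"wx":0,"wy":0,"wz":0,"claw":1},{"tx":0.006,"ty":-0.007,"tz":0.267,"wx":0,"wy":0,"wz":0,"claw":1},{"tx":0.006,"ty":-0.007,"tz":0.267,"wx":0,"wy":0,"wz":0,"claw":1},{"tx":0.006,"ty":-0.007,"tz":0.267,"wx":0,"wy":0,"wz":0,"claw":1},{"tx":0.006,"ty":-0.007,"tz":0.267,"wx":0,"wy":0,"wz":0,"claw":1},{"tx":0.006,"ty":-0.007,"tz":0.267,"wx":0,"wy":0,"wz":0,"claw":1},{"tx":0.006,"ty":-0.007,"tz":0.267,"wx":0,"wy":0,"wz":0,"claw":1}])

```text
clock: 4.3
eef_pos: [448.4, 83.3, 31.0]
tool_rot: [3.139, -0.0, 1.594]
force: [-0.6, 0.5, 9.6]
width: 12.0
gripper_force: 58.0
```

Request:
jog_arm(plan=[{"tx":0,"ty":0,"tz":-0.05,"wx":0,"wy":0,"wz":0,"claw":1},{"tx":0,"ty":0,"tz":-0.15,"wx":0,"wy":0,"wz":0,"claw":1},{"tx":0,"ty":0,"tz":-0.3,"wx":0,"wy":0,"wz":0,"claw":1},{"tx":0,"ty":0,"tz":-0.4,"wx":0,"wy":0,"wz":0,"claw":1},{"tx":0,"ty":0,"tz":-0.4,"wx":0,"wy":0,"wz":0,"claw":1}])

```text
clock: 4.8
eef_pos: [449.7, 83.5, 153.2]
tool_rot: [3.134, -0.001, 1.595]
force: [0.4, 0.4, -3.1]
width: 12.2
gripper_force: 59.0
```

```bash
cat >> h.py <<'E'
def rodfit(p,extra=None):
    """rod in tool frame from wrist picture: slices along tool x, edges midpoints"""
    t,M=pose(); X,u,v=cloud(p); L=(X-t)@M
    m=(abs(L[:,1])<26)&(abs(L[:,2]+19)<20)&(L[:,0]>15)&(L[:,0]<115); L=L[m]; out=[]
    for x in range(20,112,6):
        q=L[abs(L[:,0]-x)<3]
        if len(q)>8: out.append([x,(np.percentile(q[:,1],3)+np.percentile(q[:,1],97))/2,np.percentile(q[:,2],3),np.ptp(q[:,1])])
    return np.array(out),L
E
python3 - <<'E'
from h import *
p=snap("wrist"); save(p,"w2.png"); s=ctrl.read_state();print(s["eef_pos"],s["tool_rot"],s["force"],s["width"])
o,L=rodfit(p); print(o.round(1)); print(L[:,0].max())
E
```

```text
[448.33888299  83.62036442 151.3924313 ] [ 3.13730781e+00 -8.58128514e-04  1.59579394e+00] [ 0.25403917  0.74397799 -3.22504136] 12.609455955391677
[[ 20.    1.2 -27.5  13.4]
 [ 26.    1.6 -27.4  13.7]
 [ 32.    1.5 -27.4  13.5]
 [ 38.    1.7 -27.3  13.8]
 [ 44.    1.8 -27.5  13.6]
 [ 50.    2.  -27.5  13.8]
 [ 56.    2.2 -27.6  14. ]
 [ 62.    2.3 -27.5  13.4]
 [ 68.    2.5 -27.7  13.7]
 [ 74.    2.7 -27.7  13.7]
 [ 80.    2.9 -34.1  27.7]
 [ 86.    2.8 -35.2  29.4]
 [ 92.    3.1 -28.6  15.7]
 [ 98.    3.2 -28.7  15.5]
 [104.    3.3 -28.7  15.6]
 [110.    3.3 -28.6  15.3]]
108.38018766857091
```

View pics/w2.png

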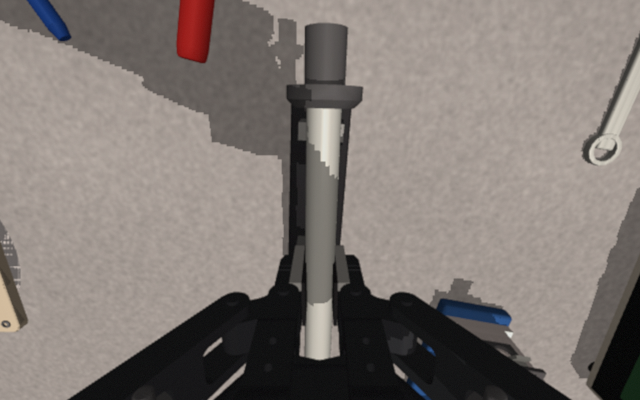

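The rod is held near its balance point: tail at tool x 108 mm, tilted about 1.5° in the hand. In the picture the collar is at (325,95), the rod runs between the pads, and the station shows at (480,320). Next I look at the station from close by.

Run:
```python
from h import *
Rt=R.from_euler('xyz',[np.pi,0,np.radians(80.9)]).as_matrix()
print(jog([530,0,200],Rt))
```

```text
(array([-0.2853,  0.2658, -0.1611]), array([ 0.0027, -0.0008,  0.117 ]))
```

Request:
jog_arm(plan=[{"tx":-0.285,"ty":0.266,"tz":-0.16,"wx":0.002,"wy":-0.001,"wz":0.117,"claw":1},{"tx":-0.285,"ty":0.266,"tz":-0.16,"wx":0.002,"wy":-0.001,"wz":0.117,"claw":1},{"tx":-0.285,"ty":0.266,"tz":-0.16,"wx":0.002,"wy":-0.001,"wz":0.117,"claw":1},{"tx":-0.285,"ty":0.266,"tz":-0.16,"wx":0.002,"wy":-0.001,"wz":0.117,"claw":1},{"tx":-0.285,"ty":0.266,"tz":-0.16,"wx":0.002,"wy":-0.001,"wz":0.117,"claw":1},{"tx":-0.285,"ty":0.266,"tz":-0.16,"wx":0.002,"wy":-0.001,"wz":0.117,"claw":1}])

```text
clock: 5.45
eef_pos: [527.2, 0.8, 196.2]
tool_rot: [-3.134, 0.002, 1.412]
force: [-0.1, 0.5, -3.5]
width: 12.2
gripper_force: 59.2
```

Run:
```python
from h import *
p=snap("wrist"); save(p,"w3.png"); s=ctrl.read_state();print(s["eef_pos"],s["tool_rot"],s["force"])
Y=strip(p,560,700,-300,0,94,101); print(len(Y))
# top faces: principal frame at assumed yaw
for lo,hi in((-110,-55),(-185,-120),(-260,-190)):
    q=Y[(Y[:,1]>lo)&(Y[:,1]<hi)]
    if len(q)>20:
        print(len(q), cv2.minAreaRect(q[:,:2].astype(np.float32)), q.mean(0).round(1))
o,L=rodfit(p); print(np.polyfit(o[:10,0],o[:10,1],1),np.polyfit(o[:10,0],o[:10,2],1),L[:,0].max())
```

```text
[527.47041607   0.85199869 196.53329979] [-3.13531064e+00  1.81201191e-03  1.41279434e+00] [-0.25703524  0.48273062 -3.84567912]
1078
885 ((635.05322265625, -71.9016342163086), (36.527313232421875, 56.54613494873047), 79.02971649169922) [631.8 -78.5  97.2]
88 ((644.4091796875, -144.00608825683594), (7.93027925491333, 16.924339294433594), 47.90032958984375) [ 644.1 -144.7   96.4]
65 ((585.6023559570312, -211.8344268798828), (6.091726779937744, 19.71553611755371), 32.58583068847656) [ 585.6 -210.8   96.7]
[ 0.02513917 -0.80397895] [-1.42775307e-03 -2.52532337e+01] 108.40223680374504
```

View pics/w3.png

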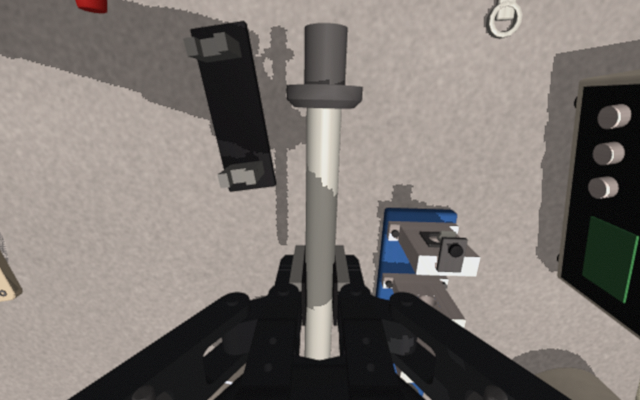

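The view shows guide one with its catch at (450,255) and guide two at (430,300), partly hidden. I move further forward so all three guides show, and let the arm settle.

Request:
jog_arm(plan=[{"tx":-0.33,"ty":0,"tz":0,"wx":0,"wy":0,"wz":0,"claw":1},{"tx":-0.33,"ty":0,"tz":0,"wx":0,"wy":0,"wz":0,"claw":1},{"tx":-0.33,"ty":0,"tz":0,"wx":0,"wy":0,"wz":0,"claw":1},{"tx":-0.33,"ty":0,"tz":0,"wx":0,"wy":0,"wz":0,"claw":1},{"tx":-0.33,"ty":0,"tz":0,"wx":0,"wy":0,"wz":0,"claw":1},{"tx":-0.33,"ty":0,"tz":0,"wx":0,"wy":0,"wz":0,"claw":1},{"tx":-0.33,"ty":0,"tz":0,"wx":0,"wy":0,"wz":0,"claw":1}])

```text
clock: 6.2
eef_pos: [513.7, -96.6, 198.0]
tool_rot: [-3.139, 0.001, 1.414]
force: [0.1, 1.1, -2.5]
width: 11.9
gripper_force: 59.1
```

```bash
cat >> h.py <<'E'
def rodfit(p):
    H=np.array(p["hand_eye"]); Rw,tw=p["Rw"],p["tw"]; q=dict(p); q["Rw"],q["tw"]=H[:3,:3],H[:3,3]; L,_,_=cloud(q)
    L=L[(abs(L[:,1])<26)&(abs(L[:,2]+19)<20)&(L[:,0]>15)&(L[:,0]<115)]; out=[]
    for x in range(20,78,6):
        k=L[abs(L[:,0]-x)<3]; out.append([x,(np.percentile(k[:,1],3)+np.percentile(k[:,1],97))/2,np.percentile(k[:,2],3)])
    o=np.array(out); return np.polyfit(o[:,0],o[:,1],1),np.polyfit(o[:,0],o[:,2],1),L[:,0].max()
E
python3 - <<'E'
from h import *
for i in range(2):
    p=snap("wrist"); s=ctrl.read_state();print(s["eef_pos"],s["tool_rot"])
    Y=strip(p,560,700,-300,0,93,101); print(len(Y))
    for lo,hi in((-110,-55),(-185,-120),(-260,-190)):
        q=Y[(Y[:,1]>lo)&(Y[:,1]<hi)]
        if len(q)>20: print(len(q), cv2.minAreaRect(q[:,:2].astype(np.float32)), q.mean(0).round(1))
    print(rodfit(p))
save(p,"w4.png"); np.savez("w4.npz",X=Y)
E
```

```text
[513.67010963 -96.88777378 198.10310237] [-3.13889467e+00  1.63758945e-03  1.41357718e+00]
3052
1267 ((634.9827270507812, -73.61180877685547), (32.4004020690918, 57.22648620605469), 79.18037414550781) [631.8 -79.4  97.3]
1083 ((621.09765625, -145.59442138671875), (16.306013107299805, 56.89411163330078), 79.82072448730469) [ 620.7 -145.    96.9]
682 ((608.4285278320312, -213.58949279785156), (16.331335067749023, 56.51479721069336), 77.16914367675781) [ 614.3 -213.5   96.6]
(array([ 0.02109337, -0.42852606]), array([-4.44535711e-03, -2.54263237e+01]), np.float64(108.42240130227178))
[513.65875983 -97.18130301 198.13665567] [-3.13898822e+00  1.79402537e-03  1.41308956e+00]
3042
1252 ((634.711669921875, -73.30460357666016), (33.03114700317383, 56.78447341918945), 79.58157348632812) [631.5 -79.3  97.3]
1079 ((621.1934814453125, -145.78260803222656), (16.154699325561523, 56.87269973754883), 79.18970489501953) [ 620.7 -144.9   96.9]
682 ((608.2346801757812, -214.16851806640625), (16.288007736206055, 56.387184143066406), 78.01566314697266) [ 613.8 -213.4   96.6]
(array([ 0.02256288, -0.47203507]), array([-4.25484365e-03, -2.54461081e+01]), np.float64(108.52768801835542))
```

View pics/w4.png

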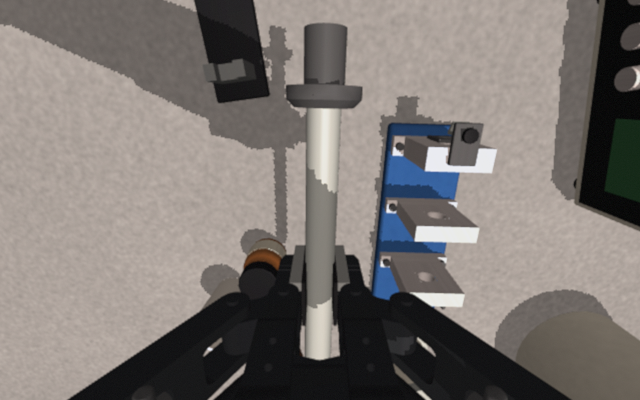

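All three guides are visible, at (450,160), (435,218) and (425,280). From their top faces the bore yaw is about 79.3° and the mouth is near (635.5, −69.2).

```bash
cat >> h.py <<'E'
G=np.array([635.55,-69.2]); A=1.3846; S=np.array([np.cos(A),np.sin(A)]); N=np.array([S[1],-S[0]])
def tgt(D,z=51.,yoff=-0.45,lat=0.,yaw=1.4071):
    b=G+(D+135)*S+(lat-yoff)*N; return [b[0],b[1],z],R.from_euler('xyz',[np.pi,0,yaw]).as_matrix()
def where():
    t,M=pose(); d=t[:2]-G; s=ctrl.read_state()
    print("D",(d@S-135).round(2),"lat",(d@N-.45).round(2),"z",t[2].round(2),"rot",np.round(s["tool_rot"],4),"F s,n,z",np.round([s["force"][:2]@S,s["force"][:2]@N,s["force"][2]],1),"grip",s["width"].round(1),s["clock"])
E
python3 - <<'E'
from h import *
where(); print(jog(*tgt(25,200)))
E
```

```text
Traceback (most recent call last):
  File "h.py", line 48, in where
    print("D",(d@S-135).round(2),"lat",(d@N-.45).round(2),"z",t[2].round(2),"rot",np.round(s["tool_rot"],4),"F s,n,z",np.round([s["force"][:2]@S,s["force"][:2]@N,s["force"][2]],1),"grip",s["width"].round(1),s["clock"])
                                                                                                                                                                                           ^^^^^^^^^^^^^^^^
AttributeError: 'float' object has no attribute 'round'
```

```bash
sed -i 's/s\["width"\].round(1)/round(s["width"],1)/' h.py
python3 - <<'E'
from h import *
where(); print(jog(*tgt(25,200)))
E
```

```text
D -185.06 lat -115.05 z 198.14 rot [-3.1390e+00  1.8000e-03  1.4131e+00] F s,n,z [-0.5  0.  -2.9] grip 12.1 6.3
(array([ 0.689 ,  0.4033, -0.0085]), array([-0.0017,  0.0011,  0.0038]))
```

Request:
jog_arm(plan=[{"tx":0.689,"ty":0.403,"tz":0,"wx":-0.002,"wy":0.001,"wz":0.004,"claw":1},{"tx":0.689,"ty":0.403,"tz":0,"wx":-0.002,"wy":0.001,"wz":0.004,"claw":1},{"tx":0.689,"ty":0.403,"tz":0,"wx":-0.002,"wy":0.001,"wz":0.004,"claw":1},{"tx":0.689,"ty":0.403,"tz":0,"wx":-0.002,"wy":0.001,"wz":0.004,"claw":1},{"tx":0.689,"ty":0.403,"tz":0,"wx":-0.002,"wy":0.001,"wz":0.004,"claw":1},{"tx":0.689,"ty":0.403,"tz":0.14,"wx":-0.002,"wy":0.001,"wz":0.004,"claw":1},{"tx":0.689,"ty":0.403,"tz":0.28,"wx":-0.002,"wy":0.001,"wz":0.004,"claw":1},{"tx":0.689,"ty":0.403,"tz":0.42,"wx":-0.002,"wy":0.001,"wz":0.004,"claw":1},{"tx":0.689,"ty":0.403,"tz":0.49,"wx":-0.002,"wy":0.001,"wz":0.004,"claw":1},{"tx":0.689,"ty":0.403,"tz":0.49,"wx":-0.002,"wy":0.001,"wz":0.004,"claw":1},{"tx":0.689,"ty":0.403,"tz":0.49,"wx":-0.002,"wy":0.001,"wz":0.004,"claw":1},{"tx":0.689,"ty":0.403,"tz":0.49,"wx":-0.002,"wy":0.001,"wz":0.004,"claw":1}])

```text
clock: 7.5
eef_pos: [667.0, 86.6, 52.5]
tool_rot: [3.137, -0.0, 1.405]
force: [1.2, 0.0, -2.2]
width: 11.9
gripper_force: 59.1
```

Run:
```python
from h import *
w=snap("wrist"); print(rodfit(w))
p=snap("scene"); q=snap("side"); where(); print(jog(*tgt(15)))
a=cv2.resize(p["img"][190:300,180:320,::-1],None,fx=4,fy=4,interpolation=cv2.INTER_CUBIC); cv2.imwrite("pics/s5.png",a)
b=cv2.resize(q["img"][130:250,255:365,::-1],None,fx=5,fy=5,interpolation=cv2.INTER_CUBIC); cv2.imwrite("pics/q5.png",b)
for r in (p,q): print(proj(r,[[*G,70],[*(G+25*S),70],[*(G+160*S),70]]).round(1))
```

```text
(array([ 0.02261225, -0.55086794]), array([-3.05081597e-03, -2.54000130e+01]), np.float64(108.31604405028708))
D 23.9 lat 1.12 z 52.38 rot [ 3.1380e+00 -6.0000e-04  1.4052e+00] F s,n,z [-0.6  0.  -2.5] grip 11.6 7.65
(array([-0.0296, -0.0044,  0.0046]), array([ 0.0023, -0.0004, -0.0012]))
[[248.  244.2]
 [258.8 247.5]
 [320.5 266.3]]
[[271.7 185. ]
 [268.6 188.8]
 [250.8 211.5]]
```

View pics/s5.png

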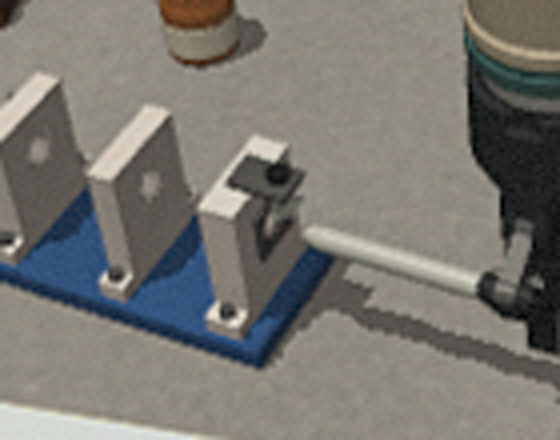

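Run:
```python
from h import *
p=snap("scene"); where()
P=lambda D,dz=0,l=0: proj(p,[*(G+D*S+l*N),70+dz])[0]
print("g3,g2 mouths",P(-140),P(-70))
g=cv2.cvtColor(p["img"],cv2.COLOR_RGB2GRAY).astype(int)
# rod: bright columns profile
for c in range(260,300,5):
    # predicted row at this column
    D=np.interp(c,[P(d)[0] for d in range(0,140,5)],range(0,140,5)); r=P(D)[1]
    print(c,"D",D.round(),"pred row",r.round(1),"edges pred",P(D,7)[1].round(1),P(D,-7)[1].round(1), [int(x) for x in g[int(r)-6:int(r)+9,c]],"start",int(r)-6)
# holes
for D in(-140,-70):
    u,v=P(D).round().astype(int); print(u-8,v-8); print(g[v-8:v+9,u-8:u+9])
```

```text
D 23.87 lat 0.84 z 52.09 rot [ 3.1386e+00 -5.0000e-04  1.4052e+00] F s,n,z [ 0.6  0.1 -3.4] grip 12.1 7.7
g3,g2 mouths [191.0267866  226.79944014] [218.81618729 235.27182981]
260 D 28.0 pred row 247.8 edges pred 245.4 250.2 [140, 140, 140, 141, 137, 149, 186, 194, 185, 163, 140, 91, 45, 47, 41] start 241
265 D 39.0 pred row 249.4 edges pred 246.9 251.7 [143, 138, 136, 129, 145, 177, 194, 197, 173, 152, 115, 78, 85, 85, 83] start 243
270 D 51.0 pred row 250.9 edges pred 248.5 253.3 [141, 136, 137, 132, 139, 159, 191, 205, 188, 166, 135, 105, 124, 147, 146] start 244
275 D 62.0 pred row 252.4 edges pred 250.0 254.8 [140, 140, 136, 131, 137, 173, 197, 197, 177, 154, 114, 109, 139, 136, 138] start 246
280 D 73.0 pred row 253.9 edges pred 251.5 256.3 [140, 143, 139, 136, 138, 164, 188, 206, 186, 169, 139, 112, 121, 142, 141] start 247
285 D 84.0 pred row 255.4 edges pred 253.0 257.8 [141, 138, 139, 134, 136, 173, 193, 204, 174, 153, 121, 105, 139, 134, 137] start 249
290 D 95.0 pred row 257.0 edges pred 254.6 259.4 [140, 136, 135, 140, 148, 159, 185, 206, 190, 170, 145, 110, 115, 142, 143
[... 1879 characters left out ...]
 84  83 101 142 135 127 116  89  85  87  81  81  95 126 148]
 [ 85  85  86  82 104 145 141 135 123  92  88  89  87  90  86 114 135]
 [ 84  87  88  86 107 144 142 132 114 107  86  88  85  86  88  93 126]
 [ 86  87  87  88 119 140 134 135 104  81  87  89  87  85  84  82 114]
 [ 87  88  82  86  98 124 127 119 108  84  87  89  82  87  90  83  75]
 [ 83  89  82  83  88  96 109  94  83  84  87  84  88  89  93  91 111]
 [ 89  88  92  86  81  87 105  85  85  85  87  93  89  88  96  91 106]
 [ 87  83  85  87  88  88  87  86  88  88  88  91  87  90  88  87  87]
 [ 87  90  85  88  88  91  82  84  86  88  85  90  87  89  90  87  87]
 [ 79  92  86  90  82  87  86  90  85  86  90  88  89  88  91  92  88]]
```

View pics/q5.png

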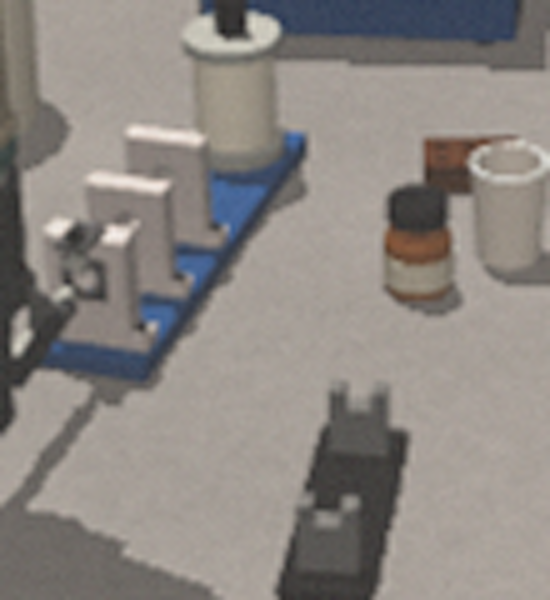

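The scene crop shows the nose at about (257,249) just in front of guide one. The side crop shows the nose at (268,188) and the seal plate hole near (272,184). There may be a lateral offset of a few mm, so I compare rod and guides within the same camera's depth data.

Run:
```python
from h import *
from scipy.optimize import least_squares
where()
for n in("scene","side"):
    Cs=[];
    for i in range(3):
        p=snap(n); X,u,v=cloud(p); Cs.append(X)
    X=np.vstack(Cs); d=X[:,:2]-G; s=d@S; l=d@N; z=X[:,2]
    for a,b,nm in((-15,0,"g1"),(-86,-68,"g2"),(-158,-138,"g3")):
        m=(s>a-5)&(s<b+5)&(abs(l)<40)&(z>92)&(z<101); 
        rect=cv2.minAreaRect(np.stack([s[m],l[m]],1).astype(np.float32))
        lo,hi=np.percentile(l[m],[1,99]); print(n,nm,m.sum(),"mid lat",((lo+hi)/2).round(2),(hi-lo).round(1),"z",np.median(z[m]).round(2),"s",np.percentile(s[m],[2,98]).round(1))
    for a,b in((30,65),(65,105),(30,105)):
        m=(s>a)&(s<b)&(abs(l)<15)&(z>58)&(z<85)
        if m.sum()<15: continue
        f=least_squares(lambda q:np.hypot(l[m]-q[0],z[m]-q[1])-7,[0,70],loss="soft_l1"); print(n,"rod",(a,b),m.sum(),f.x.round(2),np.std(f.fun).round(2))
```

```text
D 23.87 lat 0.84 z 52.09 rot [ 3.1386e+00 -5.0000e-04  1.4052e+00] F s,n,z [ 0.6  0.1 -3.4] grip 12.1 7.7
scene g1 452 mid lat 2.74 56.2 z 96.98 s [-19.8  -0. ]
scene g2 543 mid lat 3.08 55.4 z 96.81 s [-87.3 -71.5]
scene g3 514 mid lat 2.86 56.6 z 96.75 s [-157.5 -141.1]
scene rod (30, 65) 331 [ 2.28 69.32] 1.17
scene rod (65, 105) 409 [ 2.59 69.29] 1.11
scene rod (30, 105) 740 [ 2.45 69.3 ] 1.14
side g1 131 mid lat -1.51 56.8 z 98.34 s [-19.1   3. ]
side g2 174 mid lat -2.24 57.3 z 97.62 s [-88.3 -66.9]
side g3 162 mid lat -2.03 58.2 z 97.42 s [-158.  -134.9]
side rod (30, 65) 19 [-1.16 71.03] 1.49
side rod (65, 105) 33 [-2.71 71.43] 1.86
side rod (30, 105) 52 [-1.81 71.08] 1.79
```

Both cameras agree that the rod is within about 0.5 mm laterally and about 1 mm high. I correct and enter slowly.

Request:
jog_arm(plan=[{"tx":0,"ty":-0.001,"tz":0.003,"wx":0,"wy":0,"wz":0,"claw":1},{"tx":-0.03,"ty":-0.002,"tz":0.003,"wx":0,"wy":0,"wz":0,"claw":1},{"tx":-0.06,"ty":-0.0025,"tz":0.003,"wx":0,"wy":0,"wz":0,"claw":1},{"tx":-0.075,"ty":-0.003,"tz":0.003,"wx":0,"wy":0,"wz":0,"claw":1},{"tx":-0.085,"ty":-0.003,"tz":0.003,"wx":0,"wy":0,"wz":0,"claw":1},{"tx":-0.095,"ty":-0.003,"tz":0.003,"wx":0,"wy":0,"wz":0,"claw":1},{"tx":-0.095,"ty":-0.003,"tz":0.003,"wx":0,"wy":0,"wz":0,"claw":1}])

```text
clock: 8.7
eef_pos: [659.7, 58.0, 49.7]
tool_rot: [3.141, 0.001, 1.404]
force: [-0.2, -0.3, -2.7]
width: 12.2
gripper_force: 59.1
```

```bash
python3 -c "
from h import *
where()"
```

```text
D -5.55 lat -0.23 z 49.72 rot [3.1408e+00 6.0000e-04 1.4045e+00] F s,n,z [-0.4 -0.2 -2.7] grip 12.2 8.7
```

Request:
jog_arm(plan=[{"tx":0,"ty":0.001,"tz":-0.003,"wx":0,"wy":0,"wz":0,"claw":1},{"tx":-0.01,"ty":0.001,"tz":-0.003,"wx":0,"wy":0,"wz":0,"claw":1},{"tx":-0.02,"ty":0.001,"tz":-0.003,"wx":0,"wy":0,"wz":0,"claw":1},{"tx":-0.03,"ty":0.0005,"tz":-0.003,"wx":0,"wy":0,"wz":0,"claw":1},{"tx":-0.035,"ty":0.0005,"tz":-0.003,"wx":0,"wy":0,"wz":0,"claw":1},{"tx":-0.035,"ty":0.0005,"tz":-0.003,"wx":0,"wy":0,"wz":0,"claw":1}])

```text
clock: 9.3
eef_pos: [658.1, 47.6, 50.6]
tool_rot: [3.141, 0.001, 1.404]
force: [0.2, 0.0, -2.8]
width: 12.2
gripper_force: 59.1
```

```bash
python3 -c "
from h import *
where()"
```

```text
D -16.07 lat 0.04 z 50.56 rot [3.1409e+00 7.0000e-04 1.4044e+00] F s,n,z [ 0.1  0.2 -2.8] grip 12.2 9.3
```

Request:
jog_arm(plan=[{"tx":-0.02,"ty":-0.0005,"tz":0,"wx":0,"wy":0,"wz":0,"claw":1},{"tx":-0.04,"ty":-0.001,"tz":0,"wx":0,"wy":0,"wz":0,"claw":1},{"tx":-0.06,"ty":-0.0013,"tz":0,"wx":0,"wy":0,"wz":0,"claw":1},{"tx":-0.08,"ty":-0.0018,"tz":0,"wx":0,"wy":0,"wz":0,"claw":1},{"tx":-0.1,"ty":-0.0022,"tz":0,"wx":0,"wy":0,"wz":0,"claw":1},{"tx":-0.1,"ty":-0.0022,"tz":0,"wx":0,"wy":0,"wz":0,"claw":1}])

```text
clock: 9.9
eef_pos: [652.3, 16.7, 50.7]
tool_rot: [3.141, 0.001, 1.403]
force: [-0.8, -0.0, -2.6]
width: 12.2
gripper_force: 59.1
```

Run:
```python
from h import *
where(); p=snap("scene"); print(rodfit(snap("wrist")))
cv2.imwrite("pics/s6.png",cv2.resize(p["img"][190:300,180:320,::-1],None,fx=4,fy=4,interpolation=cv2.INTER_CUBIC))
```

```text
D -47.44 lat 0.13 z 50.69 rot [3.1407e+00 1.5000e-03 1.4031e+00] F s,n,z [-0.2 -0.7 -2.6] grip 12.2 9.9
(array([ 0.02125283, -0.48779305]), array([-3.02295876e-03, -2.53897087e+01]), np.float64(108.4997308887893))
```

View pics/s6.png

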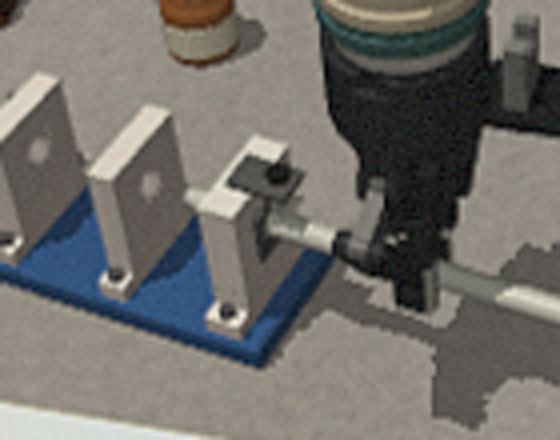

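The nose (195,197) has come out of guide one and heads for guide two's hole at (150,183), without force.

Request:
jog_arm(plan=[{"tx":-0.02,"ty":-0.0005,"tz":0,"wx":0,"wy":0,"wz":0,"claw":1},{"tx":-0.04,"ty":-0.001,"tz":0,"wx":0,"wy":0,"wz":0,"claw":1},{"tx":-0.06,"ty":-0.0013,"tz":0,"wx":0,"wy":0,"wz":0,"claw":1},{"tx":-0.075,"ty":-0.0017,"tz":0,"wx":0,"wy":0,"wz":0,"claw":1},{"tx":-0.085,"ty":-0.0019,"tz":0,"wx":0,"wy":0,"wz":0,"claw":1},{"tx":-0.09,"ty":-0.002,"tz":0,"wx":0,"wy":0,"wz":0,"claw":1}])

```text
clock: 10.6
eef_pos: [647.4, -8.4, 50.6]
tool_rot: [3.141, 0.001, 1.404]
force: [-0.8, 0.1, -3.9]
width: 11.8
gripper_force: 59.1
```

```bash
python3 -c "
from h import *
where()"
```

```text
D -73.08 lat -0.02 z 50.59 rot [3.1409e+00 5.0000e-04 1.4045e+00] F s,n,z [-0.  -0.8 -3.9] grip 11.8 10.6
```

Request:
jog_arm(plan=[{"tx":-0.01,"ty":-0.0002,"tz":0,"wx":0,"wy":0,"wz":0,"claw":1},{"tx":-0.02,"ty":-0.0005,"tz":0,"wx":0,"wy":0,"wz":0,"claw":1},{"tx":-0.03,"ty":-0.0007,"tz":0,"wx":0,"wy":0,"wz":0,"claw":1},{"tx":-0.04,"ty":-0.0009,"tz":0,"wx":0,"wy":0,"wz":0,"claw":1},{"tx":-0.05,"ty":-0.0011,"tz":0,"wx":0,"wy":0,"wz":0,"claw":1},{"tx":-0.06,"ty":-0.0013,"tz":0,"wx":0,"wy":0,"wz":0,"claw":1},{"tx":-0.07,"ty":-0.0015,"tz":0,"wx":0,"wy":0,"wz":0,"claw":1},{"tx":-0.08,"ty":-0.0018,"tz":0,"wx":0,"wy":0,"wz":0,"claw":1},{"tx":-0.08,"ty":-0.0018,"tz":0,"wx":0,"wy":0,"wz":0,"claw":1},{"tx":-0.08,"ty":-0.0018,"tz":0,"wx":0,"wy":0,"wz":0,"claw":1}])

```text
clock: 11.6
eef_pos: [643.0, -31.5, 50.6]
tool_rot: [3.141, 0.0, 1.405]
force: [-0.2, -0.2, -3.4]
width: 12.0
gripper_force: 59.1
```

Run:
```python
from h import *
where(); print(rodfit(snap("wrist")))
p=snap("scene")
cv2.imwrite("pics/s7.png",cv2.resize(p["img"][190:300,150:290,::-1],None,fx=4,fy=4,interpolation=cv2.INTER_CUBIC))
```

```text
D -96.57 lat -0.13 z 50.59 rot [3.1409e+00 3.0000e-04 1.4049e+00] F s,n,z [-0.2 -0.1 -3.4] grip 12.0 11.6
(array([ 0.02125029, -0.46826854]), array([-1.07769815e-03, -2.54863488e+01]), np.float64(108.51214113833161))
```

View pics/s7.png

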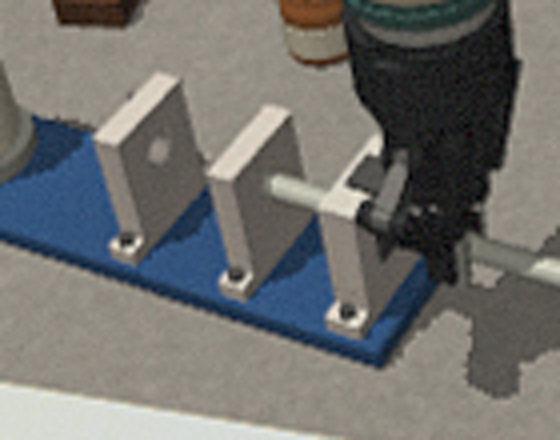

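The rod is through guide two (entry at (275,185)) with no side force. I release it, rise and go behind the tail.

Request:
jog_arm(plan=[{"tx":0,"ty":0,"tz":0,"wx":0,"wy":0,"wz":0,"claw":0.8},{"tx":0,"ty":0,"tz":0,"wx":0,"wy":0,"wz":0,"claw":0.6},{"tx":0,"ty":0,"tz":0,"wx":0,"wy":0,"wz":0,"claw":0.5},{"tx":0,"ty":0,"tz":0,"wx":0,"wy":0,"wz":0,"claw":0.5},{"tx":0,"ty":0,"tz":-0.08,"wx":0,"wy":0,"wz":0,"claw":0.5},{"tx":0,"ty":0,"tz":-0.2,"wx":0,"wy":0,"wz":0,"claw":0.5},{"tx":0.0,"ty":0,"tz":-0.3,"wx":0,"wy":0,"wz":0,"claw":0.5},{"tx":0.1,"ty":0.002,"tz":-0.3,"wx":0,"wy":0,"wz":0,"claw":1},{"tx":0.25,"ty":0.005,"tz":-0.3,"wx":0,"wy":0,"wz":0,"claw":1},{"tx":0.4,"ty":0.009,"tz":-0.3,"wx":0,"wy":0,"wz":0,"claw":1},{"tx":0.47,"ty":0.0105,"tz":-0.3,"wx":0,"wy":0,"wz":0,"claw":1},{"tx":0.47,"ty":0.0105,"tz":-0.3,"wx":0,"wy":0,"wz":0,"claw":1}])

```text
clock: 12.9
eef_pos: [669.4, 113.7, 140.1]
tool_rot: [3.141, -0.003, 1.413]
force: [-0.2, 0.8, -0.6]
width: 0.2
gripper_force: 0.0
```

Run:
```python
from h import *
where(); w=snap("wrist"); p=snap("scene"); 
X,u,v=cloud(p); d=X[:,:2]-G; s=d@S; l=d@N; z=X[:,2]
m=(s>20)&(s<200)&(abs(l-2.5)<20)&(z>54)&(z<90)
for a in range(20,170,6):
    k=m&(abs(s-a)<3)
    if k.sum()>5: print(a,k.sum(),np.median(l[k]).round(1),z[k].max().round(1),np.median(z[k]).round(1))
a=w["img"][:,:,::-1]; b=cv2.resize(p["img"][190:300,180:320,::-1],(640,400)); cv2.imwrite("pics/c8.png",cv2.resize(np.vstack([a,b]),(480,600)))
```

```text
D 50.97 lat -1.06 z 140.08 rot [ 3.1414e+00 -3.1000e-03  1.4126e+00] F s,n,z [ 0.7 -0.3 -0.6] grip 0.2 12.9
20 7 7.5 75.1 71.1
26 22 6.6 76.0 73.0
32 18 6.2 75.0 73.4
38 19 6.1 75.8 72.4
44 19 6.9 75.4 71.9
50 21 5.8 75.1 71.4
56 18 6.0 75.1 71.5
62 20 5.7 74.4 71.8
68 23 7.1 75.3 71.9
74 19 5.8 73.9 71.6
80 23 6.3 74.7 70.5
86 20 6.4 74.3 70.3
92 19 6.2 74.1 70.2
98 18 5.9 74.8 72.3
104 23 6.2 74.0 71.1
110 19 6.4 73.7 70.5
116 17 7.2 76.1 71.6
122 42 11.2 80.6 75.8
128 48 6.2 80.5 71.4
134 23 6.4 73.9 71.5
140 25 7.5 73.5 70.0
146 23 4.4 75.6 67.4
```

View pics/c8.png

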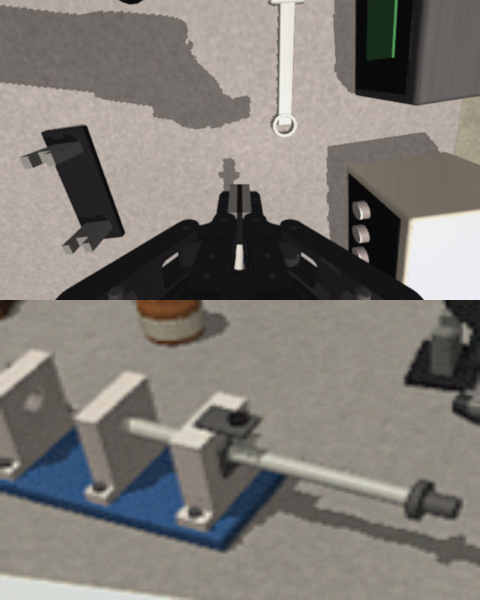

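The rod hangs in the two guides with its collar and tail free (tail at about (460,505) of the lower half), and the closed fingers are behind it. I lower to push height.

Request:
jog_arm(plan=[{"tx":0,"ty":0.002,"tz":0.14,"wx":0,"wy":0,"wz":0.003,"claw":1},{"tx":0,"ty":0.002,"tz":0.25,"wx":0,"wy":0,"wz":0.003,"claw":1},{"tx":-0.02,"ty":0.002,"tz":0.283,"wx":0,"wy":0,"wz":0.003,"claw":1},{"tx":-0.04,"ty":0.001,"tz":0.283,"wx":0,"wy":0,"wz":0.003,"claw":1},{"tx":-0.06,"ty":0,"tz":0.283,"wx":0,"wy":0,"wz":0.003,"claw":1},{"tx":-0.06,"ty":0,"tz":0.283,"wx":0,"wy":0,"wz":0.003,"claw":1}])

```text
clock: 13.6
eef_pos: [667.8, 86.6, 57.9]
tool_rot: [3.137, 0.001, 1.398]
force: [-0.5, -0.3, 0.4]
width: 0.3
gripper_force: 0.0
```

Run:
```python
from h import *
where(); w=snap("wrist"); H=np.array(w["hand_eye"]); q=dict(w); q["Rw"],q["tw"]=H[:3,:3],H[:3,3]; L,_,_=cloud(q)
m=(L[:,2]>-60)&(L[:,2]<5)&(abs(L[:,1])<30)&(abs(L[:,0])<60); L=L[m]
for z in range(-50,5,6):
    k=L[abs(L[:,2]-z)<3]
    if len(k)>5: print(z,len(k),"x max",np.percentile(k[:,0],[2,98]).round(1),"y",np.percentile(k[:,1],[2,98]).round(1))
```

```text
D 24.1 lat 2.35 z 57.87 rot [3.1374e+00 9.0000e-04 1.3975e+00] F s,n,z [-0.4 -0.5  0.4] grip 0.3 13.6
-50 1901 x max [-7.7 14. ] y [-28.5  28.7]
-44 1192 x max [-6.  14.1] y [-26.6  26.6]
-38 641 x max [-9.5 12.5] y [-12.7  11.5]
-32 333 x max [ 6.8 12. ] y [-13.2  12.6]
-26 440 x max [ 6.5 11.9] y [-13.5  12.7]
-20 518 x max [-36.2  11.9] y [-13.1  12.4]
-14 531 x max [-52.9  11.8] y [-13.2  12.4]
-8 275 x max [-52.1  11.9] y [-12.2  11.6]
-2 49 x max [10.6 11.8] y [-7.   6.2]
```

Request:
jog_arm(plan=[{"tx":0,"ty":-0.007,"tz":0.008,"wx":0,"wy":0,"wz":0,"claw":1},{"tx":0,"ty":-0.007,"tz":0.008,"wx":0,"wy":0,"wz":0,"claw":1},{"tx":-0.012,"ty":-0.0072,"tz":0.008,"wx":0,"wy":0,"wz":0,"claw":1},{"tx":-0.024,"ty":-0.0073,"tz":0.008,"wx":0,"wy":0,"wz":0,"claw":1},{"tx":-0.036,"ty":-0.0075,"tz":0.008,"wx":0,"wy":0,"wz":0,"claw":1},{"tx":-0.048,"ty":-0.0076,"tz":0.008,"wx":0,"wy":0,"wz":0,"claw":1},{"tx":-0.06,"ty":-0.0078,"tz":0.008,"wx":0,"wy":0,"wz":0,"claw":1},{"tx":-0.072,"ty":-0.008,"tz":0.008,"wx":0,"wy":0,"wz":0,"claw":1},{"tx":-0.084,"ty":-0.008,"tz":0.008,"wx":0,"wy":0,"wz":0,"claw":1},{"tx":-0.096,"ty":-0.0082,"tz":0.008,"wx":0,"wy":0,"wz":0,"claw":1}])

```text
clock: 14.65
eef_pos: [659.6, 63.8, 53.6]
tool_rot: [3.14, -0.003, 1.402]
force: [1.0, 7.3, 1.8]
width: -0.4
gripper_force: 3.6
```

Run:
```python
from h import *
where()
```

```text
D 0.19 lat -1.49 z 53.59 rot [ 3.1405e+00 -3.0000e-03  1.4017e+00] F s,n,z [ 7.3 -0.4  1.8] grip -0.4 14.65
```

Request:
jog_arm(plan=[{"tx":-0.01,"ty":0.003,"tz":-0.003,"wx":0,"wy":0,"wz":0,"claw":1},{"tx":-0.02,"ty":0.003,"tz":-0.003,"wx":0,"wy":0,"wz":0,"claw":1},{"tx":-0.03,"ty":0.003,"tz":-0.003,"wx":0,"wy":0,"wz":0,"claw":1},{"tx":-0.04,"ty":0.003,"tz":-0.003,"wx":0,"wy":0,"wz":0,"claw":1},{"tx":-0.05,"ty":0.0025,"tz":-0.003,"wx":0,"wy":0,"wz":0,"claw":1},{"tx":-0.06,"ty":0.0025,"tz":-0.003,"wx":0,"wy":0,"wz":0,"claw":1},{"tx":-0.06,"ty":0.0025,"tz":-0.003,"wx":0,"wy":0,"wz":0,"claw":1}])

```text
clock: 15.35
eef_pos: [656.6, 44.0, 54.3]
tool_rot: [3.141, -0.001, 1.4]
force: [0.3, 4.5, 2.9]
width: -0.0
gripper_force: 2.3
```

Run:
```python
from h import *
where()
```

```text
D -19.89 lat -0.68 z 54.29 rot [ 3.1413e+00 -6.0000e-04  1.4003e+00] F s,n,z [ 4.4 -0.5  2.9] grip -0.0 15.35
```

Request:
jog_arm(plan=[{"tx":-0.006,"ty":0.002,"tz":0,"wx":0,"wy":0,"wz":0,"claw":1},{"tx":-0.012,"ty":0.002,"tz":0,"wx":0,"wy":0,"wz":0,"claw":1},{"tx":-0.018,"ty":0.002,"tz":0,"wx":0,"wy":0,"wz":0,"claw":1},{"tx":-0.024,"ty":0.002,"tz":0,"wx":0,"wy":0,"wz":0,"claw":1},{"tx":-0.03,"ty":0.002,"tz":0,"wx":0,"wy":0,"wz":0,"claw":1},{"tx":-0.036,"ty":0.0015,"tz":0,"wx":0,"wy":0,"wz":0,"claw":1},{"tx":-0.042,"ty":0.0015,"tz":0,"wx":0,"wy":0,"wz":0,"claw":1}])

```text
clock: 16.05
eef_pos: [655.1, 35.1, 54.6]
tool_rot: [-3.141, -0.005, 1.402]
force: [-1.0, 10.4, 5.6]
width: 0.2
gripper_force: 5.5
```

Run:
```python
from h import *
where()
```

```text
D -28.85 lat -0.55 z 54.61 rot [-3.1412 -0.0048  1.4023] F s,n,z [10.1 -2.9  5.6] grip 0.2 16.05
```

Request:
jog_arm(plan=[{"tx":-0.008,"ty":0,"tz":-0.002,"wx":0,"wy":0,"wz":0,"claw":1},{"tx":-0.016,"ty":0,"tz":-0.003,"wx":0,"wy":0,"wz":0,"claw":1},{"tx":-0.024,"ty":0,"tz":-0.003,"wx":0,"wy":0,"wz":0,"claw":1},{"tx":-0.032,"ty":0,"tz":-0.003,"wx":0,"wy":0,"wz":0,"claw":1},{"tx":-0.04,"ty":0,"tz":-0.003,"wx":0,"wy":0,"wz":0,"claw":1},{"tx":-0.04,"ty":0,"tz":-0.003,"wx":0,"wy":0,"wz":0,"claw":1}])

```text
clock: 16.65
eef_pos: [652.4, 21.8, 55.4]
tool_rot: [-3.14, -0.003, 1.401]
force: [-1.9, 8.1, 4.3]
width: 0.1
gripper_force: 3.9
```

Run:
```python
from h import *
where()
```

```text
D -42.46 lat -0.72 z 55.37 rot [-3.1403e+00 -3.0000e-03  1.4014e+00] F s,n,z [ 7.6 -3.3  4.3] grip 0.1 16.65
```

Request:
jog_arm(plan=[{"tx":-0.01,"ty":0,"tz":0,"wx":0,"wy":0,"wz":0,"claw":1},{"tx":-0.02,"ty":0,"tz":0,"wx":0,"wy":0,"wz":0,"claw":1},{"tx":-0.03,"ty":0,"tz":0,"wx":0,"wy":0,"wz":0,"claw":1},{"tx":-0.04,"ty":0,"tz":0,"wx":0,"wy":0,"wz":0,"claw":1},{"tx":-0.05,"ty":0,"tz":0,"wx":0,"wy":0,"wz":0,"claw":1},{"tx":-0.06,"ty":0,"tz":0,"wx":0,"wy":0,"wz":0,"claw":1},{"tx":-0.07,"ty":0,"tz":0,"wx":0,"wy":0,"wz":0,"claw":1},{"tx":-0.07,"ty":0,"tz":0,"wx":0,"wy":0,"wz":0,"claw":1}])

```text
clock: 17.45
eef_pos: [649.0, -3.0, 54.9]
tool_rot: [3.141, 0.002, 1.399]
force: [-0.9, 1.1, 0.3]
width: 0.1
gripper_force: 0.7
```

Run:
```python
from h import *
where()
```

```text
D -67.42 lat 0.5 z 54.9 rot [3.1414e+00 1.8000e-03 1.3993e+00] F s,n,z [ 0.9 -1.1  0.3] grip 0.1 17.45
```

Request:
jog_arm(plan=[{"tx":-0.01,"ty":-0.001,"tz":0,"wx":0,"wy":0,"wz":0,"claw":1},{"tx":-0.02,"ty":-0.001,"tz":0,"wx":0,"wy":0,"wz":0,"claw":1},{"tx":-0.03,"ty":-0.001,"tz":0,"wx":0,"wy":0,"wz":0,"claw":1},{"tx":-0.04,"ty":-0.001,"tz":0,"wx":0,"wy":0,"wz":0,"claw":1},{"tx":-0.05,"ty":-0.001,"tz":0,"wx":0,"wy":0,"wz":0,"claw":1},{"tx":-0.06,"ty":-0.001,"tz":0,"wx":0,"wy":0,"wz":0,"claw":1},{"tx":-0.06,"ty":-0.001,"tz":0,"wx":0,"wy":0,"wz":0,"claw":1}])

```text
clock: 18.15
eef_pos: [645.9, -19.8, 55.0]
tool_rot: [3.141, 0.001, 1.4]
force: [-1.2, 2.2, -0.8]
width: 0.1
gripper_force: 0.9
```

Run:
```python
from h import *
where()
```

```text
D -84.53 lat 0.57 z 55.02 rot [3.1411e+00 8.0000e-04 1.3998e+00] F s,n,z [ 1.9 -1.6 -0.8] grip 0.1 18.15
```

Request:
jog_arm(plan=[{"tx":-0.007,"ty":0,"tz":0,"wx":0,"wy":0,"wz":0,"claw":1},{"tx":-0.014,"ty":0,"tz":0,"wx":0,"wy":0,"wz":0,"claw":1},{"tx":-0.021,"ty":0,"tz":0,"wx":0,"wy":0,"wz":0,"claw":1},{"tx":-0.027,"ty":0,"tz":0,"wx":0,"wy":0,"wz":0,"claw":1},{"tx":-0.027,"ty":0,"tz":0,"wx":0,"wy":0,"wz":0,"claw":1}])

```text
clock: 18.65
eef_pos: [644.5, -27.3, 55.0]
tool_rot: [3.141, 0.0, 1.4]
force: [-1.8, 3.4, 0.2]
width: 0.6
gripper_force: 1.6
```

Run:
```python
from h import *
where()
```

```text
D -92.12 lat 0.57 z 55.01 rot [3.1414e+00 4.0000e-04 1.4002e+00] F s,n,z [ 3.  -2.4  0.2] grip 0.6 18.65
```

Request:
jog_arm(plan=[{"tx":-0.004,"ty":0,"tz":0,"wx":0,"wy":0,"wz":0,"claw":1},{"tx":-0.008,"ty":0,"tz":0,"wx":0,"wy":0,"wz":0,"claw":1},{"tx":-0.01,"ty":0,"tz":0,"wx":0,"wy":0,"wz":0,"claw":1},{"tx":-0.01,"ty":0,"tz":0,"wx":0,"wy":0,"wz":0,"claw":1},{"tx":-0.01,"ty":0,"tz":0,"wx":0,"wy":0,"wz":0,"claw":1}])

```text
clock: 19.15
eef_pos: [644.2, -28.7, 55.0]
tool_rot: [3.141, -0.001, 1.401]
force: [-2.1, 6.1, -1.0]
width: 0.2
gripper_force: 2.9
```

Run:
```python
from h import *
where()
```

```text
D -93.58 lat 0.57 z 55.02 rot [ 3.1415e+00 -1.2000e-03  1.4011e+00] F s,n,z [ 5.6 -3.2 -1. ] grip 0.2 19.15
```

Request:
jog_arm(plan=[{"tx":-0.004,"ty":0,"tz":0,"wx":0,"wy":0,"wz":0,"claw":1},{"tx":-0.008,"ty":0,"tz":0,"wx":0,"wy":0,"wz":0,"claw":1},{"tx":-0.01,"ty":0,"tz":0,"wx":0,"wy":0,"wz":0,"claw":1},{"tx":-0.01,"ty":0,"tz":0,"wx":0,"wy":0,"wz":0,"claw":1},{"tx":-0.01,"ty":0,"tz":0,"wx":0,"wy":0,"wz":0,"claw":1}])

```text
clock: 19.65
eef_pos: [643.9, -30.2, 55.0]
tool_rot: [-3.142, -0.003, 1.402]
force: [-0.7, 7.2, 1.3]
width: 0.2
gripper_force: 3.9
```

Run:
```python
from h import *
where()
```

```text
D -95.18 lat 0.53 z 55.04 rot [-3.1415e+00 -2.8000e-03  1.4019e+00] F s,n,z [ 6.9 -2.   1.3] grip 0.2 19.65
```

Request:
jog_arm(plan=[{"tx":-0.004,"ty":0,"tz":0,"wx":0,"wy":0,"wz":0,"claw":1},{"tx":-0.008,"ty":0,"tz":0,"wx":0,"wy":0,"wz":0,"claw":1},{"tx":-0.01,"ty":0,"tz":0,"wx":0,"wy":0,"wz":0,"claw":1},{"tx":-0.01,"ty":0,"tz":0,"wx":0,"wy":0,"wz":0,"claw":1},{"tx":-0.01,"ty":0,"tz":0,"wx":0,"wy":0,"wz":0,"claw":1}])

```text
clock: 20.15
eef_pos: [643.5, -32.0, 55.1]
tool_rot: [-3.141, -0.004, 1.402]
force: [0.2, 9.3, 1.3]
width: 0.1
gripper_force: 4.8
```

Run:
```python
from h import *
where(); p=snap("scene")
cv2.imwrite("pics/s9.png",cv2.resize(p["img"][195:285,170:290,::-1],None,fx=5,fy=5,interpolation=cv2.INTER_CUBIC))
```

```text
D -96.99 lat 0.53 z 55.08 rot [-3.1415 -0.0043  1.4025] F s,n,z [ 9.2 -1.5  1.3] grip 0.1 20.15
```

I have already viewed 11 pictures, one past the limit of 10, so I use numbers only from here.

Request:
jog_arm(plan=[{"tx":-0.004,"ty":0,"tz":0,"wx":0,"wy":0,"wz":0,"claw":1},{"tx":-0.008,"ty":0,"tz":0,"wx":0,"wy":0,"wz":0,"claw":1},{"tx":-0.01,"ty":0,"tz":0,"wx":0,"wy":0,"wz":0,"claw":1},{"tx":-0.01,"ty":0,"tz":0,"wx":0,"wy":0,"wz":0,"claw":1},{"tx":-0.01,"ty":0,"tz":0,"wx":0,"wy":0,"wz":0,"claw":1}])

```text
clock: 20.7
eef_pos: [643.5, -32.1, 55.1]
tool_rot: [-3.141, -0.008, 1.404]
force: [0.6, 13.8, 1.1]
width: -0.2
gripper_force: 7.0
```

Run:
```python
from h import *
where()
```

```text
D -97.09 lat 0.47 z 55.11 rot [-3.1413 -0.0076  1.4041] F s,n,z [13.6 -2.   1.1] grip -0.2 20.7
```

Request:
jog_arm(plan=[{"tx":-0.005,"ty":0,"tz":0,"wx":0,"wy":0,"wz":0,"claw":1},{"tx":-0.01,"ty":0,"tz":0,"wx":0,"wy":0,"wz":0,"claw":1},{"tx":-0.015,"ty":0,"tz":0,"wx":0,"wy":0,"wz":0,"claw":1},{"tx":-0.015,"ty":0,"tz":0,"wx":0,"wy":0,"wz":0,"claw":1},{"tx":-0.015,"ty":0,"tz":0,"wx":0,"wy":0,"wz":0,"claw":1}])

```text
clock: 21.2
eef_pos: [643.5, -32.2, 55.2]
tool_rot: [-3.141, -0.013, 1.406]
force: [1.3, 20.7, 2.1]
width: 0.1
gripper_force: 10.3
```

Run:
```python
from h import *
where()
```

```text
D -97.14 lat 0.48 z 55.16 rot [-3.1411 -0.0128  1.4064] F s,n,z [20.6 -2.5  2.1] grip 0.1 21.2
```

It sits hard against the face at 20 N. I back off and check the seating.

Request:
jog_arm(plan=[{"tx":0.02,"ty":0,"tz":0,"wx":0,"wy":0,"wz":0,"claw":1},{"tx":0.05,"ty":0.001,"tz":0,"wx":0,"wy":0,"wz":0,"claw":1},{"tx":0.12,"ty":0.001,"tz":0,"wx":0,"wy":0,"wz":0,"claw":1},{"tx":0.2,"ty":0.002,"tz":0,"wx":0,"wy":0,"wz":0,"claw":1},{"tx":0.3,"ty":0.002,"tz":0,"wx":0,"wy":0,"wz":0,"claw":1},{"tx":0.3,"ty":0.002,"tz":-0.15,"wx":0,"wy":0,"wz":0,"claw":1},{"tx":0.3,"ty":0.002,"tz":-0.3,"wx":0,"wy":0,"wz":0,"claw":1},{"tx":0.3,"ty":0.002,"tz":-0.3,"wx":0,"wy":0,"wz":0,"claw":1}])

```text
clock: 22.0
eef_pos: [663.2, 42.1, 151.9]
tool_rot: [3.126, 0.002, 1.399]
force: [1.9, -0.0, 0.2]
width: 0.1
gripper_force: 0.0
```

Run:
```python
from h import *
where()
Xs=[]
for i in range(4):
    p=snap("scene"); X,u,v=cloud(p); Xs.append(X)
X=np.vstack(Xs); d=X[:,:2]-G; s=d@S; l=d@N-2.6; z=X[:,2]+1.1
m=(abs(l)<18)&(s>-25)&(s<60)&(z>58)
for a in range(-24,50,3):
    k=m&(abs(s-a)<1.5)
    if k.sum()>4: print(a,k.sum(),"zmax",np.percentile(z[k],97).round(1),"zmed",np.median(z[k]).round(1),"l",np.percentile(l[k],[3,97]).round(1))
t=(abs(l)<7.5)&(z>63)&(z<77)&(s>15)&(s<60); print("tail s",np.percentile(s[t],[95,98,99.5]).round(1),t.sum())
k=(abs(l)<12)&(s>-5)&(s<22)&(z>100); print("knob/bracket z",np.percentile(z[k],[10,50,90,99]).round(1))
n=(abs(l)<5)&(s<-160)&(s>-235)&(z>60)&(z<80); print("nose s",np.percentile(s[n],[.5,2,5]).round(1),n.sum())
```

```text
D -20.5 lat 6.13 z 151.89 rot [3.1264e+00 1.5000e-03 1.3989e+00] F s,n,z [0.3 1.9 0.2] grip 0.1 22.0
-24 11 zmax 98.0 zmed 97.5 l [-15.4  15.7]
-21 63 zmax 99.7 zmed 98.1 l [-16.1  16.4]
-18 33 zmax 101.6 zmed 98.6 l [-16.   17.6]
-15 63 zmax 105.1 zmed 101.8 l [-10.5  15.7]
-12 67 zmax 104.9 zmed 102.2 l [-17.   15.8]
-9 68 zmax 105.2 zmed 102.4 l [-16.   16.4]
-6 87 zmax 104.6 zmed 102.6 l [-17.4  15.8]
-3 217 zmax 104.0 zmed 89.4 l [-13.5  17.5]
0 132 zmax 104.3 zmed 82.3 l [-3.4 15.3]
3 99 zmax 109.1 zmed 82.8 l [-1.6 15.4]
6 174 zmax 109.5 zmed 78.7 l [-6.4 14.7]
9 135 zmax 110.1 zmed 88.5 l [-5.7 13. ]
12 129 zmax 109.9 zmed 101.8 l [-8.7 10.7]
15 143 zmax 108.7 zmed 89.3 l [-9.5 10.6]
18 109 zmax 104.2 zmed 88.0 l [-9.2  8.9]
21 50 zmax 78.3 zmed 74.7 l [-2.2  9.2]
24 44 zmax 78.6 zmed 75.7 l [-5.7  8. ]
27 89 zmax 78.5 zmed 70.9 l [-5.1  8.2]
tail s [27.2 27.4 27.9] 158
knob/bracket z [101.6 103.5 108.9 110.4]
nose s [-216.5 -216.1 -215.2] 187
```

```bash
python3 -c "
from cell import ctrl
print(ctrl.finish_job())"
```

```text
the job is handed in; nothing more can be done
None
```

The rod is through all three guides and I have handed the job in at about 22 s. Scene-camera depth puts the collar against guide one with the catch down behind it; I did not check the shutter's angle directly, and hand-in returned no verdict. I viewed 11 pictures, one over the limit of 10.

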